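Hang the crucible carrier on the sprung hook

ROBOT

A 7-joint arm with a two-finger parallel gripper is mounted at the origin on the work surface. World frame = base frame: x ahead of the robot, y to its left, z up, the work surface at z = 0. Lengths are in mm, angles in rad, forces in N, time in s.
With the tool pointing down it reaches from about 400 to 875 mm from the base axis. Payload 19.3 kg.
Tool frame: the origin (TCP) lies at the very end of the fingers, on their centre line; the grasp point (between the pads) lies 19 mm behind it (grip_point_offset is the z of the grasp point in the tool frame, in mm); z points along the fingers, x is the direction in which the jaws open and shut, and the axes are right-handed (so a half turn about z gives the same grasp; the last joint's range is limited). The gripper opens to 85 mm and grips with 20 to 120 N. Pads are 22 mm wide; open, the fingers measure 114 mm over their backs; the gripper's body (76 mm by 85 mm) begins 54 mm behind the grasp point. The pads swing forward as they close: fully open they stand 13 mm farther back than shut.
Start: joints at [-0.07, 0.521, -0.036, 1.599, 0.021, 1.021, -0.113], TCP at [624.992, -0.025, 231.291] pointing down, gripper open.
Joint ranges: [-2.91, 2.91], [-0.3, 2.13], [-1.5, 1.42], [0.17, 2.43], [-1.26, 4.41], [0.16, 1.93], [-2.52, 2.52]. Speed limits (rad/s): [1.89, 1.89, 2.39, 2.39, 3.01, 3.01, 3.01].

INTERFACE

Orientations are given as a 3x3 rotation matrix whose columns are the frame's x, y, z axes.
In Python, from workcell import movep, movel, goto_joints, open_gripper, clamp, wait, inverse_kinematics, read_state, camera, PlanningError, finish_job, grip_point_offset gives the robot as it stands. Calls block until the motion is done:
- movep(position, orientation): joint-space move of the TCP to a pose.
- movel(position, frame=None, max_speed=150, guard=None): straight line of the TCP; frame=None keeps the orientation; max_speed is the mean speed in mm/s. With guard (N) it stops when the force on the tool has changed by that much, and returns True; else False.
- goto_joints(angles): joint-space move.
- open_gripper() and clamp(): open the fingers fully, or close them until they stop; the grip force is fixed at half the most.
- wait(seconds).
- inverse_kinematics(position, orientation): joint angles nearest the present ones, or None.
- read_state(): the state.
- camera(name): name is "scene" or "side" or "wrist"; returns a dict with "image" (384x512x3 uint8, blue, green, red), "range_z" (384x512 float32, mm along the optical axis (not along the pixel's ray), 0 where there is no reading), "fx", "fy", "cx", "cy" (pixels), "cam_to_world" (4x4, takes a point from camera to world coordinates). Camera axes: x right, y up, looking along -z (the intrinsics and any distortion apply to the point x, -y, -z); pixel columns grow to the right and rows downward; lengths in mm; the calibration is good to about 2 mm. A picture is of the moment at which its call begins.
A pose or a line that the arm cannot do raises PlanningError and nothing moves.
- finish_job(): hands the job in, once; it reports no verdict.
The state is a dict: "time": time; "qpos": joint angles; "qvel": joint speeds; "joint_efforts": joint torques, N m; "eef_pos": TCP position; "tool_rot": TCP orientation; "ft_force": force on the tool from outside, world axes, zero at the start; "torque": the same for the moment, N m; "finger_gap": finger opening in mm.
Only numpy, scipy, OpenCV 4.12 (cv2) and the standard library are available. Lean on these libraries where they do the work, as an engineer would, in place of code of your own. Each camera call takes 0.05 s, during which the arm holds its last target.

TASK

Take the sprung hook on the swivelling stand by its knob, pull it down, slip it through the lifting eye of the crucible carrier in the drip tray, and ease it back up to the top of its travel so that the carrier is left hanging from the hook, still and level, clear of the tray. The height of the eye is adjustable and not known beforehand, so feel for it gently with the hook or look closely. Handle only the knob: keep the gripper off the carrier, do not press hard on it, tip or shove it or let it shoot up, never let the hook fly up by itself, and leave everything else where it stands.

Things in the scene. Friction and masses are not known exactly. Their poses are not given: they have to be found in the camera images.
- column (a point): Foot of the stand's upright column (24 mm thick, 370 mm tall, 60 mm wide cap) on its axis at the table top, beyond the tray as seen from the robot. A level boom runs from the column to the hook. It turns freely about the column, up to 1.1 rad either way of the base's forward line, and slides in and out, hook 110 to 300 mm from the column's axis. It stays where left; moving it takes about 1 N.
- stand: The fixed grey base plate of the stand, 150 x 130 x 22 mm. Origin: on the column's axis at the underside; its -x axis is the forward line, roughly over the tray.
- lift (a joint): How far the hook, boom and knob are pulled down, in m: 0 = fully up against the top stop (where it starts), 0.14 = bottom stop. A spring pulls the whole boom up with about 8 N net at 0, rising evenly to about 11 N at 0.14. If let go without load it flies up.
- boom: Boom with knob and hook, one rigid piece that stays level. Origin: centre of the aluminium crosspiece (30 x 90 x 16 mm) at its outer end, 285 mm above the table at lift 0. x points level from the hook to the column, y crosswise, z up. Two 10 mm rods, 36 mm either side of the middle at the origin's height, run from the crosspiece to the column and past it.
- knob (a point): The point to grip: on the axis of the upright black round knob, 22 mm in diameter, standing 44 mm tall on the crosspiece. The point lies 22 mm above the crosspiece's top, 22 mm below the knob's top and 90 mm straight above hook. Free from above.
- hook (a point): Foot of the hook, of 8 mm round steel: an upright shank from the crosspiece down to this point (60 mm below the boom's origin), then a level bar 24 mm long away from the column (boom -x), then a tip turned up 10 mm (centre lines). Its lowest surface is 4 mm below this point, the tip's top 14 mm above, its outer end 28 mm from the shank's axis; gap between shank and tip 16 mm.
- carrier: Loose steel crucible carrier, 0.40 to 0.59 kg: round plate 100 mm across and 8 mm thick, six fixed white crucibles (to 36 mm height) round an upright tube 14 mm thick, 81 mm tall. A rod with the lifting eye comes out of the tube. Origin: centre of the plate's underside, z up. It tips if the eye is pushed sideways with more than about 1.5 N.
- tube (a point): Top of the carrier's tube, 81 mm above the carrier's origin. Straight above it is the eye: a closed loop of 6 mm round steel, 42 mm wide and 38 mm high outside, 30 x 26 mm inside, in the carrier's y-z plane (the hook enters along its x), its top bar level over the middle 24 mm. The eye's highest point is 39 to 109 mm above this point, firmly clamped; the height is not measured.
- tray: Fixed white drip tray 170 x 170 mm, rim 18 mm high, floor 4 mm thick, in which the carrier stands. Origin: centre of the underside.
- jar: Small white jar, 58 mm in diameter, 85 mm tall, close beside the tray. Leave it. Origin: underside.
- beaker: Glass beaker, 64 mm in diameter, 80 mm tall, close beside the tray. Leave it. Origin: underside.
- reagent: Brown bottle, 70 mm in diameter, 160 mm tall. Leave it. Origin: underside.
- big_jar: Large white jar, 84 mm in diameter, 110 mm tall. Leave it. Origin: underside.
- weight: Brass weight, 36 mm in diameter, 55 mm tall. Leave it. Origin: underside.
- tip_box: Grey box with clear lid, 120 x 85 x 62 mm. Leave it. Origin: underside.

How it is judged:
By the outcome, as a careful person would: the job done as asked, in the order asked, and still so for the second after the job is handed in, with the robot touching nothing.
It also fails if it takes over 64 s, if anything falls off the work surface, if the arm or the gripper's body presses on something with over 40 N, if the wrist force passes 120 N, or if a joint passes its speed limit or range.

## Working session

There is one attempt and no reset: what is moved stays moved. The work goes in short steps, each a Python script; the robot and the scene stay as the last script left them, time stands still between calls to the robot, and variables do not carry over. Pictures are saved under pics/ and viewed, and the job is handed in when it is done.

```bash
ls; mkdir -p pics; python3 - <<'E'
from workcell import *
import cv2,numpy as np,pickle
print(read_state()['time'], grip_point_offset)
for n in ["scene","side","wrist"]:
    c=camera(n); cv2.imwrite(f"pics/{n}0.png",c["image"]); pickle.dump(c,open(f"pics/{n}0.pkl","wb"))
    print(n,c["fx"],c["fy"],c["cx"],c["cy"],[k for k in c],np.round(c["cam_to_world"],3).tolist(),(c["range_z"]>0).mean())
E
```

```text
pics
0.0 -18.700000000000003
scene 448.77027492095516 448.77027492095516 248.3651867324494 189.77029099888946 ['image', 'range_z', 'fx', 'fy', 'cx', 'cy', 'cam_to_world'] [[-0.661, -0.549, 0.512, 1180.156], [0.75, -0.478, 0.457, 565.702], [-0.006, 0.686, 0.728, 1109.781], [0.0, 0.0, 0.0, 1.0]] 0.9960479736328125
side 373.5712592740753 373.5712592740753 258.30268582019295 187.07005203799503 ['image', 'range_z', 'fx', 'fy', 'cx', 'cy', 'cam_to_world'] [[0.672, 0.504, -0.543, -144.497], [-0.741, 0.441, -0.507, -631.783], [-0.016, 0.742, 0.67, 1055.75], [0.0, 0.0, 0.0, 1.0]] 0.9961344401041666
wrist 319.6968257383713 319.6968257383713 255.2132666095214 193.21983981085268 ['image', 'range_z', 'fx', 'fy', 'cx', 'cy', 'cam_to_world'] [[1.0, -0.002, 0.001, 625.212], [0.001, 0.961, 0.276, 70.239], [-0.001, -0.276, 0.961, 373.17], [0.0, 0.0, 0.0, 1.0]] 0.9962107340494791
```

View pics/scene0.png

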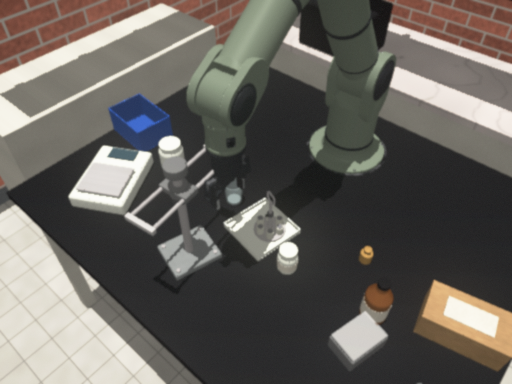

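View pics/side0.png

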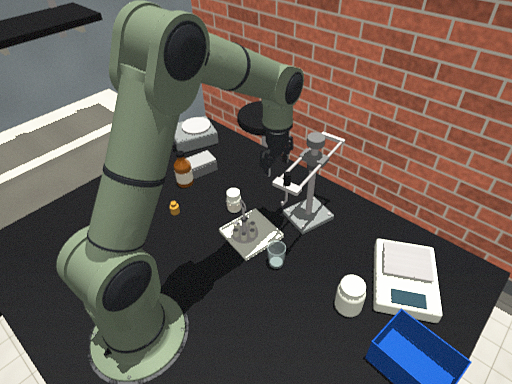

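View pics/wrist0.png

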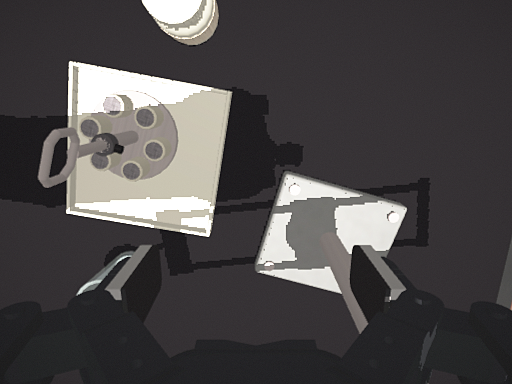

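The scene view shows the stand at about (190,250), the boom from (140,220) to (212,185), the tray with carrier at (262,225), and the jar at (288,257). The gripper is close to the boom end. Next I'll measure from depth.

```bash
cat > h.py <<'E'
import numpy as np,cv2,pickle
from scipy import ndimage
def cloud(c):
    z=c["range_z"].astype(float); v,u=np.mgrid[0:z.shape[0],0:z.shape[1]]
    P=np.stack([(u-c["cx"])/c["fx"]*z,-(v-c["cy"])/c["fy"]*z,-z],-1)
    M=c["cam_to_world"]; W=P@M[:3,:3].T+M[:3,3]; W[z<=0]=np.nan; return W
def proj(c,p):
    M=c["cam_to_world"]; q=M[:3,:3].T@(np.asarray(p,float)-M[:3,3])
    return np.array([c["cx"]+c["fx"]*q[0]/-q[2], c["cy"]-c["fy"]*q[1]/-q[2]])
def ray(c,u,v):
    M=c["cam_to_world"]; d=M[:3,:3]@np.array([(u-c["cx"])/c["fx"],-(v-c["cy"])/c["fy"],-1.]); return M[:3,3].copy(),d/np.linalg.norm(d)
def onplane(c,u,v,z):
    o,d=ray(c,u,v); return o+d*(z-o[2])/d[2]
E
python3 - <<'E'
from h import *
cs={n:pickle.load(open(f"pics/{n}0.pkl","rb")) for n in ["scene","side","wrist"]}
# wrist zoom, and height maps (top-down, 1px=1mm) over x 500..950,y -200..250
for n,c in cs.items():
    W=cloud(c).reshape(-1,3); I=c["image"].reshape(-1,3)
    ok=np.isfinite(W[:,0])&(W[:,2]<345)&(W[:,2]>8); W=W[ok]
    im=np.zeros((500,600,3),np.uint8)
    o=np.argsort(W[:,2]); W=W[o]
    r=(300-W[:,1]).astype(int); q=(W[:,0]-400).astype(int); k=(r>=0)&(r<500)&(q>=0)&(q<600)
    col=cv2.applyColorMap((W[k,2]/345*255).astype(np.uint8)[:,None],cv2.COLORMAP_JET)[:,0]
    for a,b,cc in zip(r[k],q[k],col): cv2.circle(im,(int(b),int(a)),1,cc.tolist(),-1)
    for g in range(0,600,100): cv2.line(im,(g,0),(g,499),(90,90,90)); 
    for g in range(0,500,100): cv2.line(im,(0,g),(599,g),(90,90,90))
    cv2.imwrite(f"pics/top_{n}.png",im)
for n,(u0,v0,u1,v1) in {"scene":(110,120,310,280),"side":(200,100,360,280)}.items():
    cv2.imwrite(f"pics/z_{n}.png",cv2.resize(cs[n]["image"][v0:v1,u0:u1],None,fx=3.3,fy=3.3,interpolation=cv2.INTER_CUBIC))
E
```

```text
(no output)
```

View pics/top_scene.png

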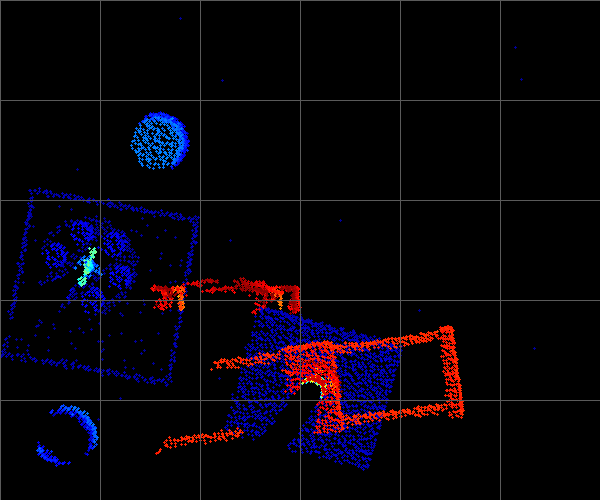

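View pics/top_side.png

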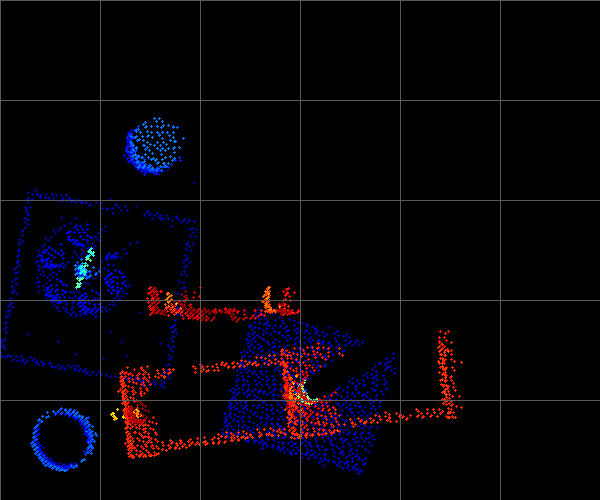

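View pics/z_scene.png

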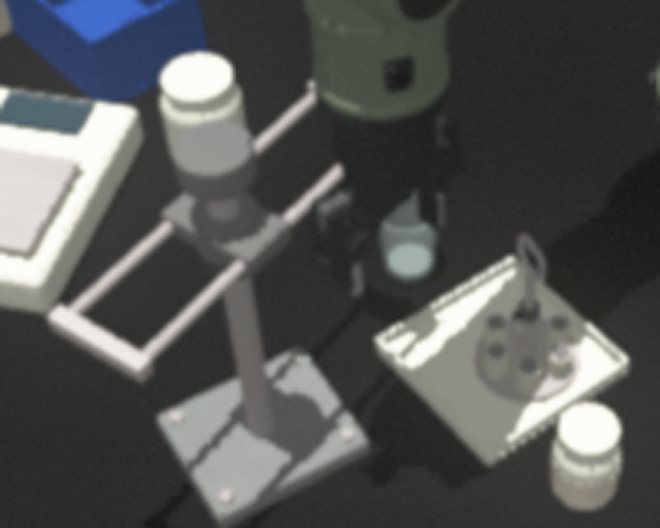

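View pics/z_side.png

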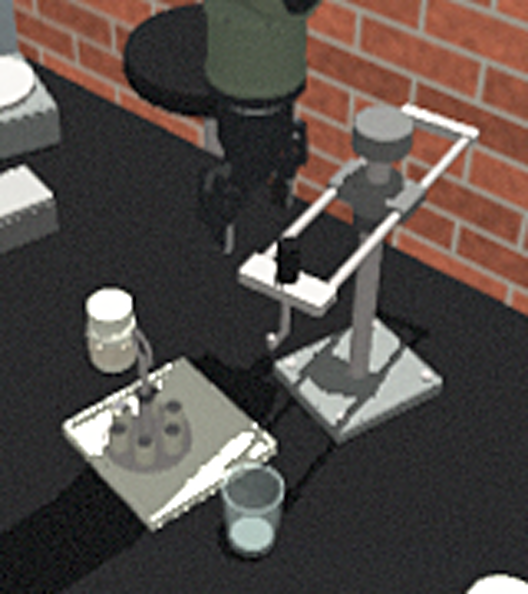

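The side zoom shows the knob on the crosspiece, the hook hanging below it, and the eye over the tray. Next come the numbers.

```bash
python3 - <<'E'
from h import *
np.set_printoptions(precision=1,suppress=True)
cs={n:pickle.load(open(f"pics/{n}0.pkl","rb")) for n in ["scene","side","wrist"]}
def sel(W,b): return W[(W[:,0]>b[0])&(W[:,0]<b[1])&(W[:,1]>b[2])&(W[:,1]<b[3])&(W[:,2]>b[4])&(W[:,2]<b[5])]
for n,c in cs.items():
    W=cloud(c).reshape(-1,3); W=W[np.isfinite(W[:,0])]
    e=sel(W,(440,530,0,80,100,215)); print(n,"eye",len(e))
    if len(e)>5:
        print(" zmax",np.sort(e[:,2])[-6:],"mean",e.mean(0), "lo",e.min(0),"hi",e.max(0))
        up=e[e[:,2]>np.sort(e[:,2])[-1]-34]; q=up[:,:2]-up[:,:2].mean(0); w,v=np.linalg.eigh(q.T@q); d=v[:,1]*np.sign(v[1,1]); print(" eye dir",d,np.arctan2(d[1],d[0]),"ctr",up.mean(0), "extent",np.ptp(q@d))
    col=sel(W,(670,760,-140,-50,40,250)); print(" column",len(col), col.mean(0) if len(col) else 0)
    cp=sel(W,(515,570,-165,-60,270,300)); print(" cross",len(cp),cp.min(0) if len(cp) else 0,cp.max(0) if len(cp) else 0)
    kn=sel(W,(490,570,-150,-80,300,345)); print(" knob",len(kn),kn.mean(0) if len(kn) else 0)
    if 0<len(kn)<60: print(kn)
    hk=sel(W,(480,570,-160,-60,200,270)); print(" hook",len(hk)); print(hk[:40])
    far=sel(W,(830,870,-130,-20,270,300)); print(" far",len(far), far.mean(0) if len(far) else 0)
    pl=sel(W,(400,520,-20,110,8,16)); print(" plate",len(pl),pl.mean(0) if len(pl) else 0)
    bp=sel(W,(600,820,-190,10,18,26)); 
    if len(bp): print(" base", cv2.minAreaRect(bp[:,:2].astype(np.float32)), bp[:,2].mean())
E
```

```text
scene eye 84
 zmax [169.2 169.3 169.5 169.5 169.6 170.6] mean [488.2  33.6 142.6] lo [478.6  14.6 100.1] hi [495.3  51.8 170.6]
 eye dir [0.3 0.9] 1.2273313995315915 ctr [487.9  34.4 155.2] extent 39.410918370055484
 column 386 [717.6 -82.3 142.3]
 cross 10 [ 556.5 -153.8  286.1] [ 569.2 -137.7  293.7]
 knob 0 0
 hook 0
[]
 far 303 [850.5 -70.6 290.1]
 plate 284 [473.2  47.3  11.9]
 base ((712.840087890625, -87.98362731933594), (131.64901733398438, 151.02871704101562), 74.63084411621094) 22.24272216345774
side eye 55
 zmax [166.4 166.8 167.7 168.  168.1 168.6] mean [484.1  31.7 140.7] lo [476.4  12.6 102. ] hi [493.5  51.9 168.6]
 eye dir [0.3 0.9] 1.2191181142818615 ctr [484.3  31.3 153. ] extent 40.596394523247035
 column 244 [703.8 -95.  136.7]
 cross 277 [ 518.6 -157.6  276.9] [569.8 -66.5 299.2]
 knob 88 [ 535.  -115.4  323.2]
 hook 46
[[ 537.  -112.7  263.6]
 [ 538.  -115.8  264.8]
 [ 535.  -114.4  261.8]
 [ 541.1 -113.7  257.1]
 [ 537.2 -109.   252.6]
 [ 535.8 -114.   256.7]
 [ 540.6 -114.2  253.5]
 [ 538.5 -108.2  246.9]
 [ 537.1 -113.2  251. ]
 [ 537.7 -116.6  252.7]
 [ 535.
[... 649 characters left out ...]
 -116.9  228.2]
 [ 530.2 -115.9  222.7]
 [ 511.5 -114.7  231.3]]
 far 124 [846.  -79.8 288.1]
 plate 233 [465.5  35.4  11.6]
 base ((709.2988891601562, -91.45781707763672), (133.14332580566406, 151.24032592773438), 74.2271957397461) 21.317266364088347
wrist eye 1526
 zmax [168.5 168.6 168.6 168.9 169.3 169.7] mean [488.9  33.2 147.4] lo [479.4  12.9 100.1] hi [496.6  52.5 169.7]
 eye dir [0.3 0.9] 1.2282259889891058 ctr [488.7  33.5 157.2] extent 41.6437442345675
 column 1434 [705.7 -83.2 110.5]
 cross 0 0 0
 knob 0 0
 hook 0
[]
 far 0 0
 plate 2288 [481.3  40.5  12. ]
 base ((712.951904296875, -89.46879577636719), (129.65687561035156, 149.2960205078125), 74.0468521118164) 21.947460265163404
```

Both cameras and the wrist agree:

| Item | Measured |
|---|---|
| Eye centre | about (487, 33), top at about 169 |
| Column | about (712, -90) |
| Shank | about (540, -111), r about 173 |

All of these sit within the given ranges. Next I move above the knob and check it with the wrist camera.

```bash
cat >> h.py <<'E'
def R(a): 
    c,s=np.cos(a),np.sin(a); return np.array([[c,s,0],[s,-c,0],[0,0,-1.]])
E
python3 - <<'E'
from h import *
from workcell import *
np.set_printoptions(precision=2,suppress=True)
print(read_state()['tool_rot'])
movel([625,0,400],max_speed=150)
movep([540,-111,400],R(0.121))
s=read_state(); print(s['time'],s['eef_pos'],s['qpos'],s['ft_force'])
c=camera("wrist"); pickle.dump(c,open("pics/w1.pkl","wb")); cv2.imwrite("pics/w1.png",c["image"])
W=cloud(c).reshape(-1,3); W=W[np.isfinite(W[:,0])]
k=W[(abs(W[:,2]-337)<6)&(abs(W[:,0]-540)<30)&(abs(W[:,1]+111)<30)]; print(len(k),cv2.minEnclosingCircle(k[:,:2].astype(np.float32)),k.mean(0))
k=W[(abs(W[:,2]-293)<4)&(abs(W[:,0]-540)<40)&(abs(W[:,1]+111)<60)]; print(len(k),cv2.minAreaRect(k[:,:2].astype(np.float32)),k.mean(0))
E
```

```text
[[ 1. -0. -0.]
 [-0. -1. -0.]
 [-0.  0. -1.]]
2.0417 [ 539.73 -111.31  399.88] [ 0.11  0.27 -0.02  1.55  0.    1.32  0.21] [0.64 0.39 0.31]
774 ((541.7031860351562, -111.30457305908203), 10.944840431213379) [ 541.61 -110.35  336.57]
3160 ((555.7925415039062, -109.46371459960938), (58.4400634765625, 89.51669311523438), 7.256406307220459) [ 543.93 -103.86  292.44]
```

View pics/w1.png

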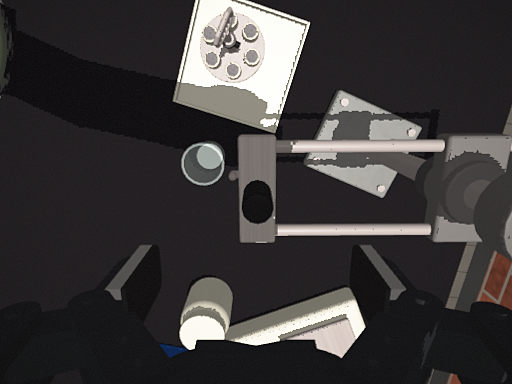

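The wrist view shows the knob at (258,200) on the crosspiece, aligned with the image. The measured knob is (541.7, -111.3, top 336.6) with radius 10.9, which matches the given size. Now I grip it and check.

```bash
python3 - <<'E'
from h import *
from workcell import *
np.set_printoptions(precision=2,suppress=True)
f=R(0.127)
movel([541.7,-111.3,345],f,max_speed=120)
print(movel([541.7,-111.3,299],f,max_speed=80,guard=6))
s=read_state(); print(s['time'],s['eef_pos'],s['ft_force'],s['finger_gap'])
clamp(); 
s=read_state(); print(s['time'],s['eef_pos'],s['ft_force'],s['torque'],s['finger_gap'])
E
```

```text
False
3.425 [ 541.93 -111.35  299.43] [-0.24  0.36  1.12] 85.65839657656673
4.0333 [ 541.78 -111.29  299.13] [ 0.15 -0.08  1.35] [ 0.03 -0.02  0.05] 20.614316314826397
```

```bash
python3 - <<'E'
from h import *
from workcell import *
np.set_printoptions(precision=2,suppress=True)
f=R(-0.5)
movel([541.7,-111.3,294],max_speed=40)
s=read_state(); print(s['time'],s['eef_pos'],s['ft_force'],s['torque'],s['finger_gap'])
movel([527.7,10.7,294],f,max_speed=60)
s=read_state(); print(s['time'],s['eef_pos'],s['ft_force'],s['torque'],s['finger_gap'])
movel([527.7,10.7,262],f,max_speed=60)
s=read_state(); print(s['time'],s['eef_pos'],s['ft_force'],s['torque'],s['finger_gap'])
for n in ["scene","side","wrist"]:
    c=camera(n); pickle.dump(c,open(f"pics/{n}2.pkl","wb")); cv2.imwrite(f"pics/{n}2.png",c["image"])
    if n!="wrist":
        u,v=proj(c,[490,30,170]).astype(int); cv2.imwrite(f"pics/{n}2.png",cv2.resize(c["image"][v-60:v+60,u-70:u+70],None,fx=5,fy=5,interpolation=cv2.INTER_CUBIC)); print(n,u-70,v-60)
E
```

```text
4.3083 [ 542.13 -111.33  294.38] [-0.53 -0.47  7.3 ] [ 0.1  -0.34  0.08] 21.028566101641516
6.5083 [528.34  10.82 294.62] [-0.26 -0.07  8.91] [-0.21 -0.46  0.07] 20.67560469424574
7.1917 [528.29  10.76 262.46] [-0.02  0.21  8.16] [-0.21 -0.42  0.05] 20.584106986436044
scene 199 133
side 173 140
```

View pics/side2.png

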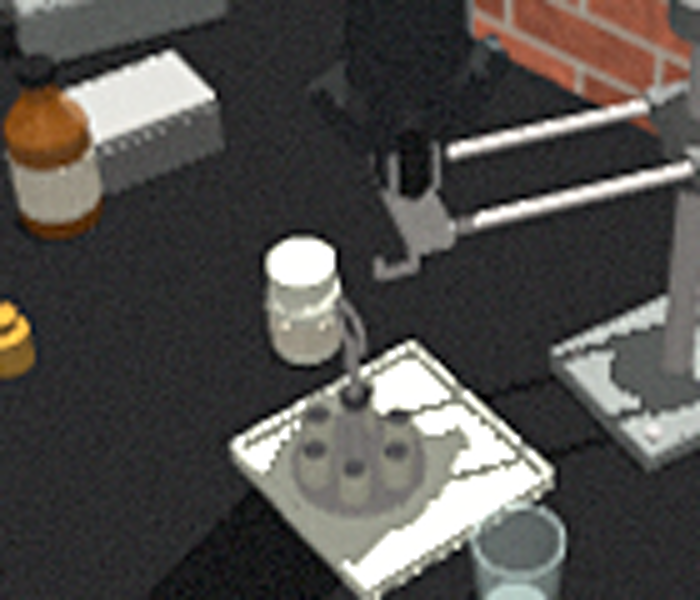

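View pics/scene2.png

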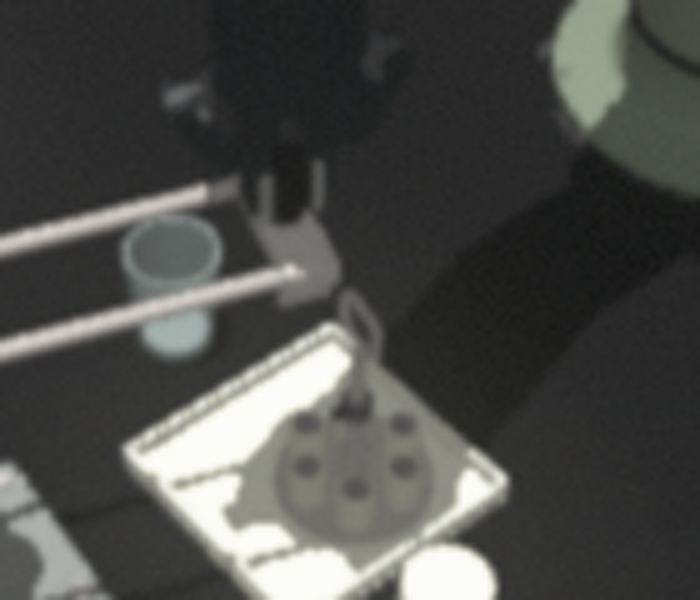

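View pics/wrist2.png

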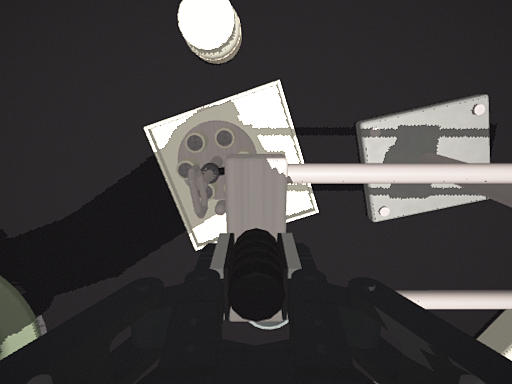

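The side view shows the hook bar at crop (395,268) with the eye top at crop (345,305). The wrist view shows the eye at (200,190). Now I measure both.

```bash
python3 - <<'E'
from h import *
np.set_printoptions(precision=1,suppress=True)
u=np.array([-.8775,.4797]); n=np.array([.4797,.8775]); C=np.array([712,-90])
for nm in ["scene","side","wrist"]:
    c=pickle.load(open(f"pics/{nm}2.pkl","rb")); W=cloud(c).reshape(-1,3); W=W[np.isfinite(W[:,0])]
    r=(W[:,:2]-C)@u; t=(W[:,:2]-C)@n
    e=(abs(r-256)<14)&(abs(t)<30)&(W[:,2]>136)&(W[:,2]<175)
    print(nm,"eye n",e.sum(),"r,t mean",r[e].mean(),t[e].mean(),"t range",np.percentile(t[e],[1,99]),"z top",np.sort(W[e,2])[-8:])
    top=e&(W[:,2]>163); print("  top bar r,t",r[top].mean(),t[top].mean())
    h=(r>176)&(r<225+28)&(abs(t)<12)&(W[:,2]>178)&(W[:,2]<214)
    if h.sum()>3: print("  hook n",h.sum(),"r",np.percentile(r[h],[2,98]),"t mean",t[h].mean(),"z",np.percentile(W[h,2],[2,98]), "shank r,t", r[h&(W[:,2]>200)].mean(),t[h&(W[:,2]>203)].mean())
E
```

```text
scene eye n 55 r,t mean 256.18376821491165 1.1872250908614645 t range [-19.   20.8] z top [167.1 167.8 168.3 168.4 168.6 168.6 168.7 171. ]
  top bar r,t 256.84995327077024 3.508426386802819
  hook n 22 r [206.2 234.1] t mean 2.857889826097336 z [187.1 203.4] shank r,t 206.55448276060395 4.467683296066326
side eye n 36 r,t mean 258.10251309752846 -2.1170974247185343 t range [-22.9  16.8] z top [164.5 164.7 165.  166.  166.4 166.4 166.5 170.2]
  top bar r,t 257.1786640640757 -5.029580074490223
  hook n 29 r [208.5 236.8] t mean -3.041671463651635 z [185.8 204.3] shank r,t 226.55733598865288 -3.2912679772544284
wrist eye n 563 r,t mean 255.76727803177585 0.769294654821701 t range [-19.4  20.1] z top [168.5 168.5 168.5 168.5 168.6 168.7 168.7 168.8]
  top bar r,t 255.98985839771373 0.4054153829805957
  hook n 149 r [229.5 236.2] t mean 1.841157490054777 z [190.2 204.5] shank r,t 232.64918439350544 0.7305553815135635
```

```bash
python3 - <<'E'
from h import *
u=np.array([-.8775,.4797]); n=np.array([.4797,.8775]); C=np.array([712,-90])
for f in ["wrist2","side2","scene2","w1"]:
    c=pickle.load(open(f"pics/{f}.pkl","rb")); W=cloud(c).reshape(-1,3); W=W[np.isfinite(W[:,0])]
    if f=="w1":
        k=(abs(W[:,0]-541)<12)&(abs(W[:,1]+90)<12)&(W[:,2]>250); print(f,np.median(W[k,2]),k.sum()); continue
    r=(W[:,:2]-C)@u; t=(W[:,:2]-C)@n
    k=(abs(r-209.5)<12)&(t>18)&(t<42)&(W[:,2]>240)&(W[:,2]<275); print(f,k.sum(),np.median(W[k,2]) )
    tip=(r>228)&(r<240)&(abs(t)<7)&(W[:,2]>185)&(W[:,2]<215); print(" tip z",np.sort(W[tip,2])[-10:].round(1))
E
```

```text
wrist2 2419 257.83880159828277
 tip z [204.1 204.2 204.3 204.3 204.3 204.4 204.5 204.9 204.9 205.3]
side2 0 nan
 tip z [191.3 191.7 192.1 193.5 195.9 197.3 200.  201.2 201.7 203.1]
scene2 64 258.18749466790143
 tip z [188.7 191.  194.2 194.7]
w1 480.1722947507428 5579
  return _methods._mean(a, axis=axis, dtype=dtype,
  ret = ret.dtype.type(ret / rcount)
```

The crosspiece top sits about 1.7 mm above what I reckoned from the TCP, so the knob slipped slightly in the grip and hook z = TCP - 72.4. The eye top is about 169. I lower to mid-window and recheck before inserting.

```bash
cat > chk.py <<'E'
from h import *
from workcell import *
np.set_printoptions(precision=2,suppress=True)
u=np.array([-.8775,.4797]); n=np.array([.4797,.8775]); C=np.array([712,-90])
def st():
    s=read_state(); p=s['eef_pos']; print("t",round(s['time'],2),"pos",p,"r,t",(p[:2]-C)@u,(p[:2]-C)@n,"F",s['ft_force'],"M",s['torque'],"gap",round(s['finger_gap'],2)); return p
def look(tag,cams=("side","wrist","scene"),crop=(490,30,150)):
    p=read_state()['eef_pos']; rr=(p[:2]-C)@u
    for nm in cams:
        c=camera(nm); pickle.dump(c,open(f"pics/{nm}{tag}.pkl","wb")); im=c["image"]
        a,b=proj(c,crop).astype(int); w=(50,45) if nm!="wrist" else (110,90); f=7 if nm!="wrist" else 3.5
        a0,b0=max(a-w[0],0),max(b-w[1],0); print(nm,a0,b0)
        cv2.imwrite(f"pics/{nm}{tag}.png",cv2.resize(im[b0:b+w[1],a0:a+w[0]],None,fx=f,fy=f,interpolation=cv2.INTER_CUBIC))
        if nm=="wrist":
            W=cloud(c).reshape(-1,3); W=W[np.isfinite(W[:,0])]; r=(W[:,:2]-C)@u; t=(W[:,:2]-C)@n
            k=(abs(r-rr)<12)&(t>18)&(t<42)&(abs(W[:,2]-p[2]+4.5)<14); print(" cross top z",np.median(W[k,2]) if k.sum() else None,k.sum())
            e=(abs(r-256)<14)&(abs(t)<25)&(W[:,2]>100)&(W[:,2]<W[:,2].max()); 
            e&=(W[:,2]<p[2]-25); print(" eye top",np.sort(W[e,2])[-8:])
E
python3 - <<'E'
from chk import *
movel([527.7,10.7,217.5],R(-0.5),max_speed=50,guard=6); st(); look("3")
E
```

```text
t 8.38 pos [528.5   10.74 218.1 ] r,t 209.3492769657146 0.36970803852879164 F [-0.54  0.13  9.41] M [-0.32 -0.55  0.09] gap 20.39
side 194 159
wrist 82 119
 cross top z 213.60849248877864 2439
 eye top [168.47 168.48 168.52 168.63 168.65 168.66 168.69 168.87]
scene 219 152
```

View pics/side3.png

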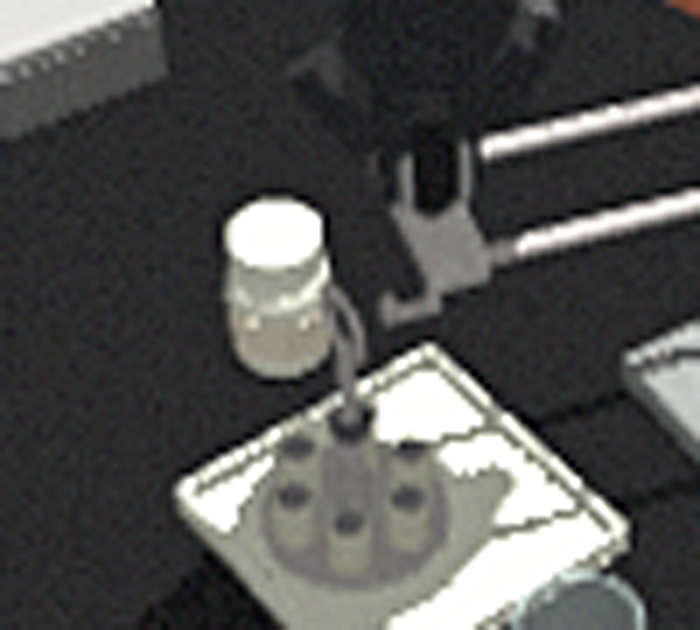

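View pics/wrist3.png

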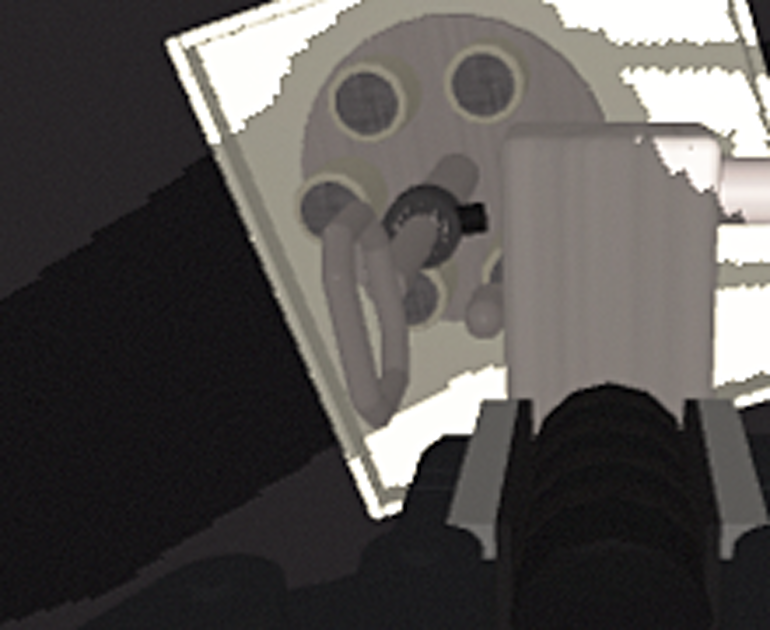

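View pics/scene3.png

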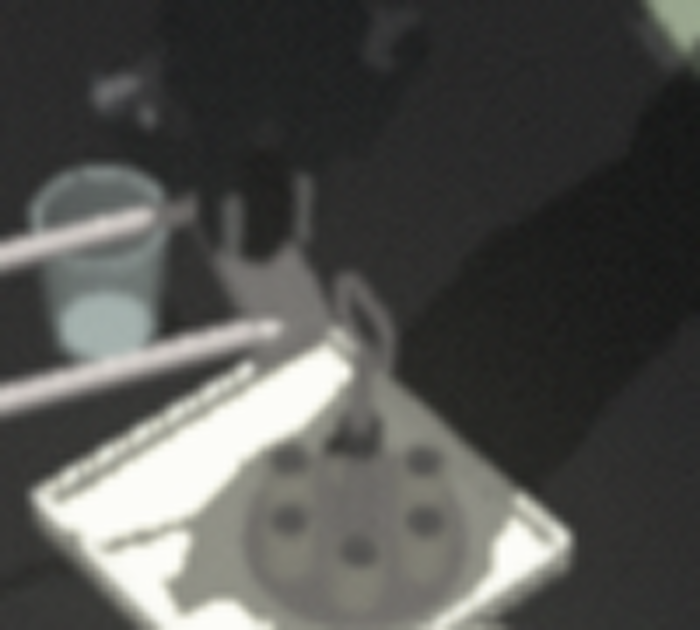

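The hook is at z of about 145.6 with a window of 141–149. It is laterally centred (t 0.4 against the eye's 0.5) and the tip is still 15 mm short of the eye. I now slip it outward slowly with a guard.

```bash
python3 - <<'E'
from chk import *
def go(r,z=216.9,**k):
    q=C+r*u; return movel([q[0]-0.6,q[1]+0.1,z],R(-0.5),**k)
print(go(222,max_speed=20,guard=3)); st()
for r in (228,234,240,244.6):
    g=go(r,max_speed=15,guard=1.8); st()
    if g: print("GUARD"); break
look("4")
E
```

```text
False
t 9.32 pos [517.45  16.72 217.65] r,t 221.90843666807734 0.32220882282965674 F [-0.88  1.6  10.33] M [-0.26 -0.65  0.05] gap 20.64
t 9.53 pos [517.25  17.06 217.89] r,t 222.24705660577686 0.5208534308384773 F [0.23 0.37 9.56] M [-0.3  -0.39 -0.04] gap 20.79
GUARD
side 194 159
wrist 100 119
 cross top z 213.8481267258602 2436
 eye top [168.23 168.25 168.26 168.28 168.29 168.47 168.63 168.69]
scene 219 152
```

View pics/side4.png

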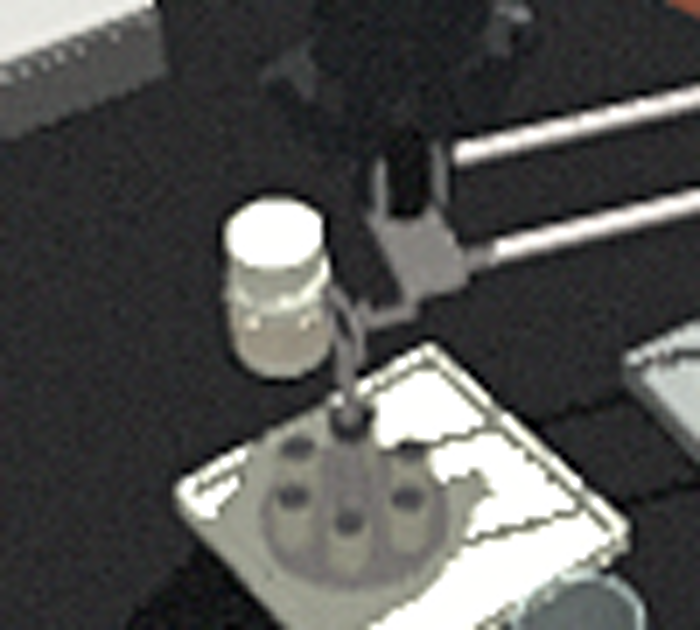

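View pics/wrist4.png

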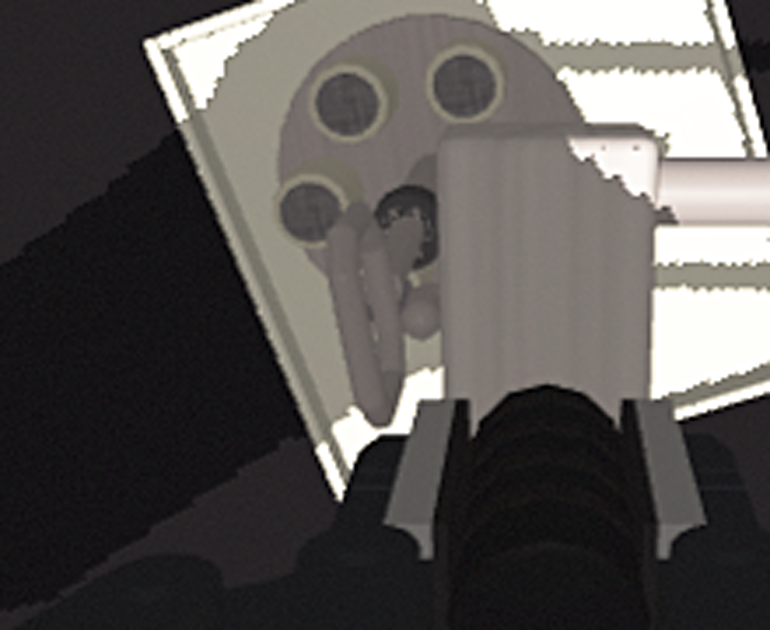

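The guard tripped because the previous move had not settled. The eye has not moved and the tip is right at the plane of the eye. I continue with settling pauses.

```bash
python3 - <<'E'
from chk import *
def go(r,z=216.9,**k):
    q=C+r*u; return movel([q[0]-0.6,q[1]+0.1,z],R(-0.5),**k)
wait(0.3); st()
for r in (226,230,234,238,242,244.8):
    g=go(r,max_speed=10,guard=2.2); wait(0.25); st()
    if g: print("GUARD",r); break
look("5")
E
```

```text
t 9.97 pos [517.46  16.98 218.01] r,t 222.02443420032063 0.5533522687761222 F [-0.98  0.96  9.5 ] M [-0.28 -0.36  0.03] gap 21.09
t 10.78 pos [513.97  18.64 217.61] r,t 225.88765262698593 0.3354841661670781 F [ 0.06  1.11 10.21] M [-0.3  -0.67  0.06] gap 20.92
t 11.58 pos [510.43  20.58 217.62] r,t 229.91728647561558 0.3383857441941123 F [-0.13  1.37  8.42] M [-0.32 -0.63  0.07] gap 20.47
t 12.38 pos [506.89  22.51 217.57] r,t 233.95386510679046 0.3406460443393296 F [-1.05  1.4   9.76] M [-0.28 -0.64 -0.  ] gap 20.31
t 13.18 pos [503.4   24.44 217.59] r,t 237.9397148433573 0.35334595599328955 F [-0.68  0.6  10.13] M [-0.39 -0.62  0.09] gap 20.79
t 13.98 pos [499.88  26.32 217.58] r,t 241.931297265177 0.32037444234166657 F [-0.11  0.55  9.19] M [-0.31 -0.67  0.  ] gap 20.49
t 14.67 pos [497.44  27.69 217.59] r,t 244.72720172276894 0.34901650749919816 F [-0.88  0.8   9.28] M [-0.34 -0.71  0.03] gap 20.53
side 194 159
wrist 133 119
 cross top z 213.9229376275377 2460
 eye top [160.1  160.12 160.15 160.44 160.56 160.64 160.65 161.54]
scene 219 152
```

View pics/side5.png

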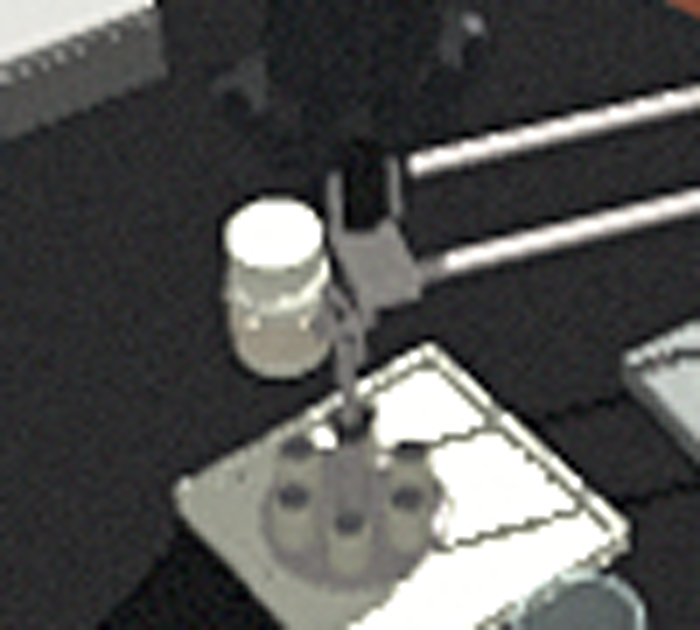

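View pics/wrist5.png

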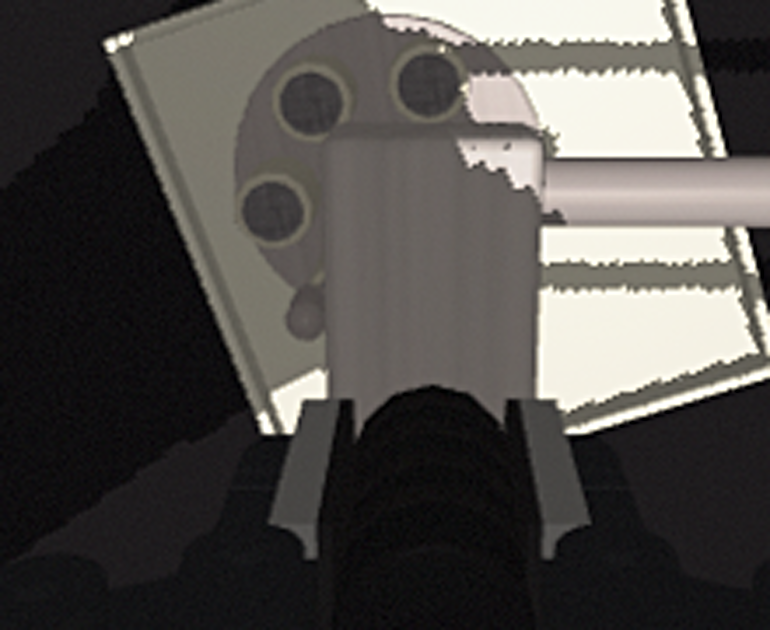

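No contact was felt on entry, and the tip now shows at wrist crop (305,315), outboard of the eye. I raise slowly and watch for load pickup, expected after about 13 mm.

```bash
python3 - <<'E'
from chk import *
x,y=497.44-0.6,27.69
q=C+244.8*u; x,y=q[0]-0.6,q[1]+.1
movel([x,y,226],R(-0.5),max_speed=20); wait(.2); st()
for z in (229,231,233,235,238,242):
    movel([x,y,z],R(-0.5),max_speed=5); wait(.15); st()
look("6",crop=(490,30,160))
E
```

```text
t 15.62 pos [497.48  27.62 226.71] r,t 244.66381789704153 0.3059037271175065 F [-0.13 -0.02 10.91] M [-0.39 -0.7   0.04] gap 20.57
t 16.52 pos [497.49  27.62 229.73] r,t 244.65994650955162 0.31344861054197004 F [0.87 0.39 9.66] M [-0.41 -0.76  0.09] gap 20.58
t 17.23 pos [497.48  27.62 231.72] r,t 244.65908356239922 0.30687453922788527 F [-0.79  0.59 10.19] M [-0.37 -0.78  0.06] gap 20.51
t 17.93 pos [497.32  27.57 233.46] r,t 244.77874689520553 0.18933047164084468 F [1.32 0.34 6.08] M [-0.38 -0.88 -0.01] gap 20.95
t 18.62 pos [496.91  27.56 235.26] r,t 245.13563660034544 -0.017611829364081556 F [0.98 0.31 5.85] M [-0.38 -0.99  0.09] gap 20.42
t 19.52 pos [496.65  27.52 238.05] r,t 245.34309979390045 -0.17672117696043146 F [0.48 0.12 5.94] M [-0.34 -0.99  0.11] gap 20.92
t 20.62 pos [496.55  27.58 241.98] r,t 245.45578009994065 -0.1760162789215422 F [0.26 0.52 5.29] M [-0.27 -0.86  0.17] gap 20.78
side 193 157
wrist 135 112
 cross top z 238.15503736396403 2459
 eye top [184.5  184.51 184.56 184.58 184.6  184.99 185.3  185.42]
scene 219 150
```

View pics/side6.png

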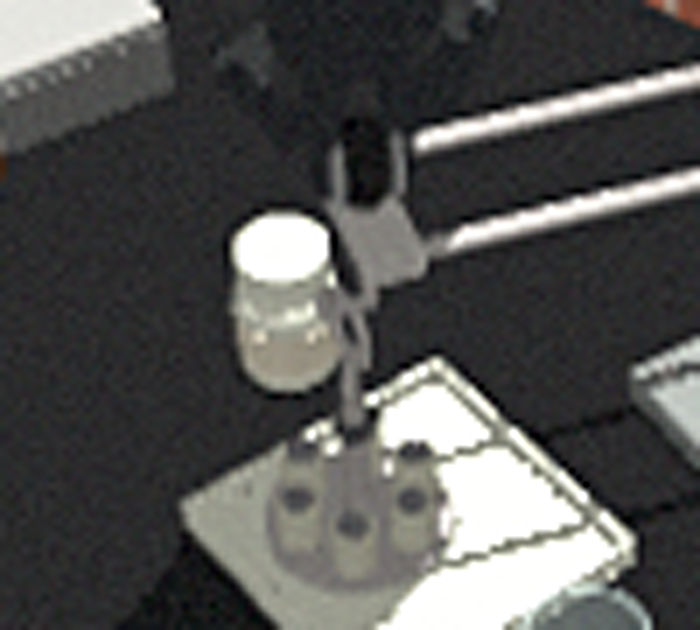

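View pics/scene6.png

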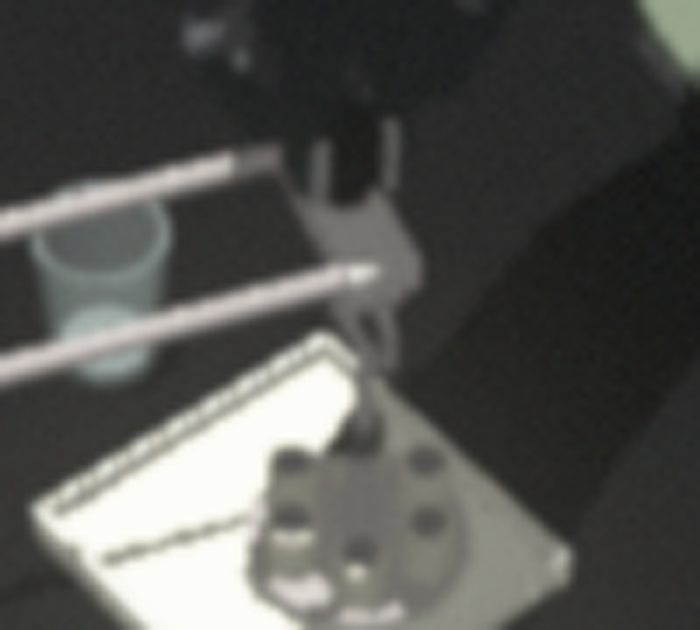

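The load picked up where predicted: Fz dropped about 4 N at TCP z 232.5. The carrier is hanging level and rising. I ease it on up to the top stop.

```bash
python3 - <<'E'
from chk import *
q=C+245.2*u; x,y=q[0]-0.6,q[1]
movel([x,y,265],R(-0.5),max_speed=20); st()
movel([x,y,290],R(-0.5),max_speed=20); wait(.4); st()
movel([x,y,294],R(-0.5),max_speed=8); wait(.3); st()
for z in np.arange(295,303,1.):
    g=movel([x,y,z],R(-0.5),max_speed=5,guard=4); wait(.2); s=read_state(); print(z,g,s['eef_pos'][2],s['ft_force'])
    if g or s['ft_force'][2]<0.: break
look("7",crop=(490,30,190))
E
```

```text
t 22.07 pos [496.25  27.62 264.94] r,t 245.7377556831036 -0.2850970164906858 F [0.7  0.21 4.91] M [-0.37 -1.06  0.16] gap 20.78
t 23.88 pos [496.26  27.57 289.98] r,t 245.71093406681985 -0.31927153688379983 F [ 0.99 -0.27  3.59] M [-0.26 -0.76  0.11] gap 20.55
t 24.82 pos [496.21  27.6  293.97] r,t 245.7673529497219 -0.3160321065766132 F [0.05 0.16 4.84] M [-0.27 -0.75  0.12] gap 20.51
295.0 False 295.0066376709186 [-0.8   0.6   4.93]
296.0 False 296.0297000447106 [-0.66  0.75  4.03]
297.0 False 296.98964406858676 [-0.67  0.05  3.45]
298.0 False 297.91207928835655 [0.25 1.18 1.07]
299.0 False 298.86843290382984 [-0.05  0.35 -2.85]
side 193 151
wrist 136 102
 cross top z 292.8753482850577 2396
 eye top [238.87 238.93 239.   239.01 239.04 239.26 239.28 239.54]
scene 219 143
```

View pics/side7.png

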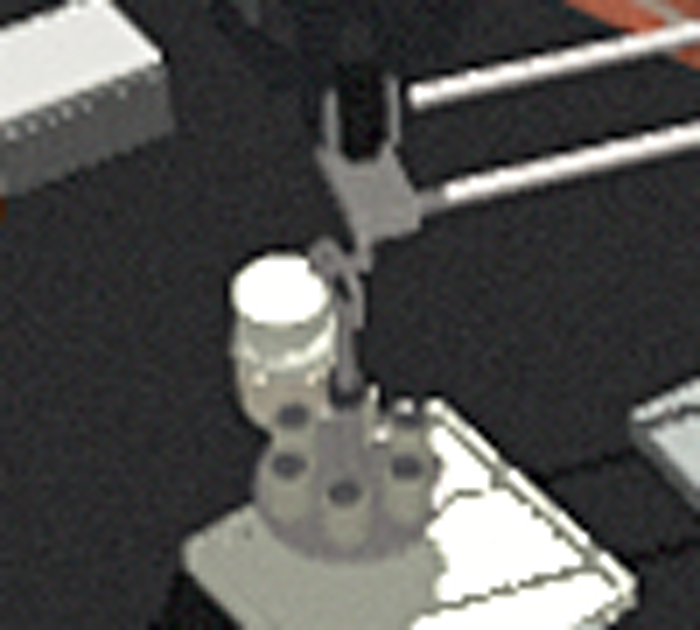

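The hook is on the top stop (crosspiece top 292.9) and the carrier hangs about 60 mm up. I relax the upward pull, let it settle, release, and retreat straight up.

```bash
python3 - <<'E'
from chk import *
p=read_state()['eef_pos']; q=C+245.2*u; x,y=q[0]-0.6,q[1]
movel([x,y,298.1],R(-0.5),max_speed=5); wait(1.0); st()
open_gripper(); st()
p=read_state()['eef_pos']
movel([p[0],p[1],420],R(-0.5),max_speed=80); wait(1.0); st()
look("8",crop=(490,30,190))
wait(1.0); look("9",crop=(490,30,190))
def sel(W,b): return W[(W[:,0]>b[0])&(W[:,0]<b[1])&(W[:,1]>b[2])&(W[:,1]<b[3])&(W[:,2]>b[4])&(W[:,2]<b[5])]
for tag in "89":
  for nm in ("side","scene","wrist"):
    c=pickle.load(open(f"pics/{nm}{tag}.pkl","rb")); W=cloud(c).reshape(-1,3); W=W[np.isfinite(W[:,0])]
    pl=sel(W,(425,550,-30,95,72,82)); A=np.c_[pl[:,:2]-[487,33],np.ones(len(pl))]
    if len(pl)>20: print(nm,tag,"plate",len(pl),pl.mean(0),"slope",np.linalg.lstsq(A,pl[:,2],rcond=None)[0])
    e=sel(W,(460,515,0,60,215,245)); print("  eye",e.mean(0),np.sort(e[:,2])[-5:])
    k=sel(W,(470,530,0,60,330,345)); 
    if len(k)>10: print("  knob",cv2.minEnclosingCircle(k[:,:2].astype(np.float32)),k[:,2].mean())
E
```

```text
t 29.06 pos [496.27  27.62 298.12] r,t 245.72999036454044 -0.2759811814544069 F [ 0.46 -0.51 -0.22] M [-0.2  -0.63  0.17] gap 20.52
t 29.7 pos [496.22  27.63 298.09] r,t 245.77207798034976 -0.28899317879161035 F [-0.03  0.1  -0.11] M [ 0.02  0.   -0.04] gap 84.95
t 32.38 pos [496.22  27.63 419.99] r,t 245.77351812244726 -0.2886974915267907 F [0.13 0.02 0.23] M [ 0.   -0.    0.02] gap 85.42
side 193 151
wrist 139 74
 cross top z None 0
 eye top [338.27 338.29 338.36 338.42 338.54 338.55 338.74 338.88]
scene 219 143
side 193 151
wrist 139 74
 cross top z None 0
 eye top [338.22 338.24 338.27 338.32 338.35 338.38 338.49 338.62]
scene 219 143
side 8 plate 198 [474.93  22.84  75.88] slope [-0.01  0.   75.83]
  eye [481.32  29.16 228.72] [235.02 236.42 237.07 238.09 240.16]
  knob ((494.2762451171875, 27.347393035888672), 11.347414016723633) 335.3284767341126
scene 8 plate 302 [496.33  42.47  76.9 ] slope [ 0.    0.   76.82]
  eye [490.52  38.59 228.68] [236.13 236.79 237.37 241.59 242.89]
  knob ((497.4494323730469, 29.037521362304688), 13.381682395935059) 336.39589019088737
wrist 8 plate
[... 160 characters left out ...]
88379), 10.85470962524414) 336.4693224830445
side 9 plate 204 [475.01  22.85  76.11] slope [ 0.    0.01 76.23]
  eye [481.72  29.72 228.21] [236.52 237.24 237.82 238.8  239.87]
  knob ((494.4458312988281, 25.344114303588867), 12.204893112182617) 335.2486574430252
scene 9 plate 299 [495.51  41.91  76.78] slope [-0.    0.01 76.72]
  eye [490.7   39.03 228.62] [234.02 237.01 237.73 240.53 241.93]
  knob ((497.9862976074219, 27.3621768951416), 11.609237670898438) 336.3453198639649
wrist 9 plate 873 [483.02  50.61  76.32] slope [ 0.    0.   76.25]
  eye [477.24  38.85 234.33] [238.79 238.83 238.88 238.99 239.36]
  knob ((496.8998718261719, 27.642414093017578), 10.898771286010742) 336.440558584043
```

View pics/side9.png

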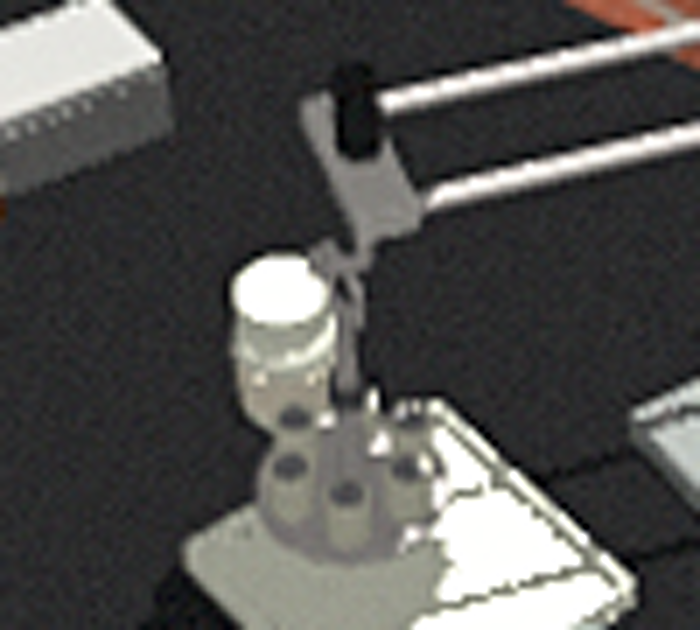

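View pics/scene9.png

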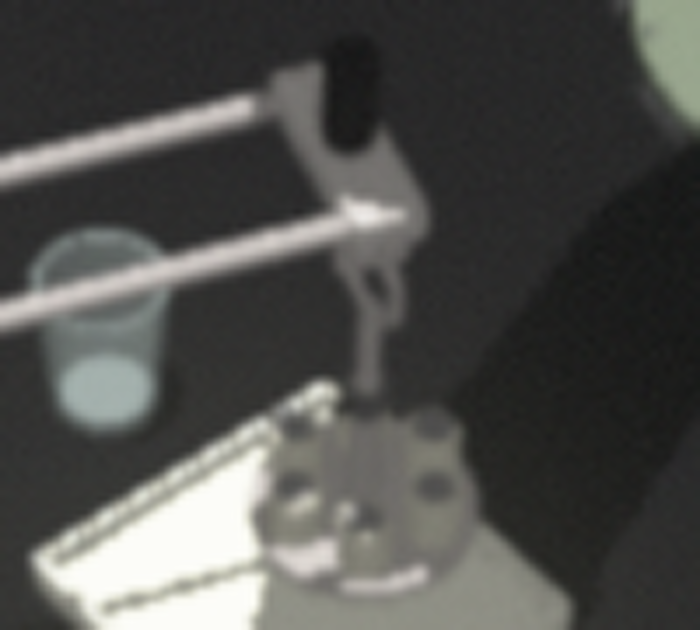

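Both views show the carrier hanging level on the hook. The plate top is at about 76 mm with slope 0.01 or less, and it did not change between looks 1 s apart. The knob top is at 336.4, so the hook is fully up, and the gripper is clear above.

```bash
python3 -c "
from workcell import *
finish_job(); print(read_state()['time'])"
```

```text
the job is handed in; nothing more can be done
the job is handed in; nothing more can be done
```

I gripped the knob, swung the hook over and pulled it down. Then I slipped it outward through the lifting eye, eased it up to the top stop, let go and backed straight up. I handed the job in at about 34 s of the 64 s allowed; no verdict is reported.

**Finding the eye:** I read its top at about 169 mm from all three cameras. The carrier's weight came onto the hook at the height this predicted.

**Last checks:** The carrier hangs level (plate slope 0.01 or less) and did not move between two looks about 1 s apart. Its underside is about 68 mm above the table, clear of the 18 mm tray rim. The hook is fully up (knob top at 336 mm, same as at the start) and the robot touches nothing.

**What disagreed:**
- **Knob slip:** the knob slipped about 2 mm in the grip when first pulled down. I caught this in the images and corrected for it before inserting the hook.
- **Guard stop:** the force guard tripped once just short of the eye, because the previous move had not settled. The picture showed no contact, and the second try went in without tripping it.
- **Not rechecked:** I did not measure the jar, the beaker and the other objects again. In the last side and scene pictures, the white jar and the beaker beside the tray were still standing.

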